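# Open the bayonet cover of a safe lock and press its reset button

### The job

Free the round charcoal cover from the grey lock unit: press it down against its spring and twist it a quarter turn counterclockwise (seen from above) without forcing it, then lift it off and set it down, without dropping it, flat and fin up inside the cork-lined tray. Then press the brass reset button that was under the cover fully home and let it come back up. Leave the other things on the table where they are.

Things in the scene. Friction and masses are not known exactly. Their poses are not given: they have to be found in the camera images.
- cover_grip (a point): (All sizes in mm.) Grip point of the loose round charcoal cover (about 80 g), on its axis, 32 above its underside. Disc 76 across, 6 thick; upright fin on it 50 long (along x), 14 wide (y), 36 tall: this point is inside the fin, 26 above the disc's upper face, 10 below the fin's top. Two ears, 14 wide, 6 thick, flush with the disc, reach out along +x and -x to 48 from the axis. z up.
- spring (a joint): Four sprung pins pushing the cover up (6 across, 33 from the axis). 0: cover locked; 0.011 m: pressed to the hard stop; -0.004: cover free or off (pin tops 57 above table). About 5 N at 0, 9 N at 0.008. Press the cover 7 to 10 mm and hold it down while turning: pressed under 6 the ears catch; do not force it. Once free it rises 4 mm, loose, and lifts straight up.
- seat (a point): On the lock unit's axis at the locked cover's underside, 53 above the table; axes as lock. At the start the cover sits centred here, fin and ears along x. Turned counterclockwise from above it comes free after about 72 degrees (a quarter turn is right, stop at about 140); let go before that, it stays under the lugs. Clockwise is blocked.
- lock: Grey lock unit, fixed: block 135 x 135 x 30, origin at the centre of its underside, z up; two 18 mm steel bolts stick 20 out of its +x face. On top two curved steel lugs hold the cover's ears: 42.5 to 54 from the axis, tops 63.5 above the table, each from 25 degrees clockwise to 62 counterclockwise of the lock's +x and -x.
- reset_top (a point): Centre of the top of the brass reset button: 20 across, on the lock's axis, 38 above the table, in the 85 wide well between the lugs; hidden until the cover is off. z up.
- reset (a joint): Reset button: 0 up, 0.005 m fully pressed (1.5 N at first, 4 N at the end, springs back).
- tray_floor (a point): Centre of the upper face of the cork floor of the fixed square aluminium tray, 6 above the table. Tray 180 x 180 outside, walls 4 thick and 18 tall; x, y along its sides.
- bit_rack: Bystander, not to be moved: wooden rack 34 x 130 x 22 with four upright brass screwdriver bits (56 tall overall); origin at the centre of its underside
- dome: Bystander, not to be moved: amber glass indicator dome, 40 across, 36 tall; origin at the centre of its underside
- stop_block: Bystander, not to be moved: zinc door stop block 45 x 34 x 38; origin at the centre of its underside
- jar: Bystander, not to be moved: white screw-top jar, 48 across, 60 tall; origin at the centre of its underside
- driver: Bystander, not to be moved: screwdriver lying down, 170 long; origin near its middle
- battery: Bystander, not to be moved: grey battery pack 58 x 30 x 28; origin at the centre of its underside
Things that resemble listed ones, but are neither listed nor needed, are in the scene too. Of the things that look like the lock, the smaller one is meant. What is shaped like the part that bears cover_grip but red is not meant.

How it is judged:
By the outcome, as a careful person would: the job done as asked, in the order asked, and still so for the second after the job is handed in, with the robot touching nothing.
It also fails if it takes over 64 s, if anything falls off the work surface, if the arm or the gripper's body presses on something with over 40 N, if the wrist force passes 120 N, or if a joint passes its speed limit or range.

### The arm

A 7-joint arm with a two-finger parallel gripper is mounted at the origin on the work surface. World frame = base frame: x ahead of the robot, y to its left, z up, the work surface at z = 0. Lengths are in m, angles in degrees, forces in N, time in s.
With the tool pointing down it reaches from about 0.425 to 0.875 m from the base axis. Payload 4.7 kg.
Tool frame: the origin (TCP) lies between the finger pads; the fingertips stand 22 mm ahead of it and the grasp point (between the pads) lies 3 mm ahead of it; z points along the fingers, y is the line along which they close (so a half turn about z gives the same grasp; the last joint's range is limited). The gripper opens to 87 mm and grips with 3 to 60 N. Pads are 19 mm wide; open, the fingers measure 117 mm over their backs; the gripper's body (75 mm by 190 mm) begins 51 mm behind the grasp point.
Start: joints at [68.016, 18.392, -4.016, 83.108, 1.295, 78.541, -3.26], TCP at [0.252, -0.599, 0.245] pointing down, gripper open.
Joint ranges: [-163.93, 163.93], [-17.29, 119.83], [-79.2, 71.16], [3.27, 140.29], [-89.18, 269.18], [5.43, 117.66], [-154.24, 154.24]. Speed limits (degrees/s): [147.25, 147.25, 180, 180, 180, 180, 180].

### API

Orientations are given as [roll, pitch, yaw] about the fixed x, y, z axes, in that order (R = Rz(yaw) Ry(pitch) Rx(roll)).
In Python, from cell import env gives the robot as it stands.
- The arm moves only by the tool drive_tool, never from a script. Its argument "moves" is a list of rows, each a list of 3 entries, a list of its own where there are three numbers: the shift along the tool's x, y, z in mm, then the turn, a rotation vector about the tool's x, y, z in rad, then the closure, from 0 (fully open) to 1 (shut). In form: [[[x, y, z], [wx, wy, wz], jaw], ...]. A call has 1 to 12 rows; each row shifts and turns the commanded pose from where the row before left it, along the tool's axes as they then stand; what a row does not reach is not made up. A row lasts 1/12 s, in which the tool goes at most 41.7 mm and 7.16 degrees, less where a joint would pass 70% of its speed; a pose out of reach is approached as far as the arm can. A call with a gripper value outside its range is refused whole. The fingers move at their own pace and stop on an object; "newtons" is the grip in N (left out, the last holds). Time passes only in rows, so rows that do not move let the fingers close. It gives the time, the measured TCP pose, the force, the opening and the grip force at its end, in the units of the state.
- env.get_obs(): the state, without advancing time (a new reading comes with each control period).
- env.read_camera(name): name is "scene" or "side" or "wrist"; returns (picture, depth): 384x512x3 uint8, blue, green, red; 384x512 float32, m along the optical axis (not along the pixel's ray), 0 where there is no reading.
- env.get_calibration(name): a dict with "fx", "fy", "cx", "cy" (pixels), "T" (4x4, takes a point from camera to world coordinates). Camera axes: x right, y down, z forward; pixel columns grow to the right and rows downward; lengths in m; the calibration is good to about 2 mm. A picture is of the moment at which its call begins: read the wrist's pose just before it. get_calibration takes no time and is no camera call; for the wrist camera it gives the pose at the moment of the call.
- env.sign_off(): hands the job in; it is judged then, once.
The state is a dict: "time_s": time; "qpos": joint angles; "joint_velocities": joint speeds; "effort": joint torques, N m; "tool_pos": TCP position; "tool_rot": TCP orientation; "force": force on the tool from outside, world axes, zero at the start; "wrist_torque": the same for the moment, N m; "grip_width": finger opening in m; "grasp_force": force on a finger pad.
Only numpy, scipy, OpenCV 4.12 (cv2) and the standard library are available. Lean on these libraries where they do the work, as an engineer would, in place of code of your own. Each camera call takes 0.05 s, during which the arm holds its last target. There are 200 camera calls.

## Working session

There is one attempt and no reset: what is moved stays moved. The work goes in short steps, Python scripts to look and compute and a tool call to move; the robot and the scene stay as the last step left them, time stands still between calls to the robot, and variables do not carry over. Pictures are saved under pics/ and viewed, at most 10 in all, crops included, and the job is handed in when it is done.

Besides the shell and the picture viewer there is one more tool, called by a JSON object that holds its "method" and its "body". drive_tool: Moves the arm, as the interface text tells. Its arguments: {"type":"object","properties":{"moves":{"type":"array"},"newtons":{"type":"number"}},"required":["moves"]}

```bash
mkdir -p pics; ls
python3 - <<'E'
from cell import env
import cv2,numpy as np,pickle
o=env.get_obs();print({k:np.round(v,3).tolist() for k,v in o.items()})
D={}
for n in("scene","side"):
    p,d=env.read_camera(n);D[n]=(p,d,env.get_calibration(n));cv2.imwrite(f"pics/{n}0.png",p)
    print(n,np.round(D[n][2]["T"],3).tolist(),D[n][2]["fx"])
pickle.dump(D,open("d0.pkl","wb"))
E
```

```text
pics
{'time_s': 0.0, 'qpos': [68.015, 18.44, -4.015, 83.174, 1.296, 78.542, -3.261], 'joint_velocities': [0.083, -0.02, 0.056, -0.038, 0.081, 0.047, -0.009], 'effort': [0.001, -49.128, -0.403, -31.253, -0.064, 0.044, 0.0], 'tool_pos': [0.252, -0.599, 0.243], 'tool_rot': [-179.889, 0.007, 22.794], 'force': [0.928, -0.694, -0.403], 'wrist_torque': [-0.002, 0.044, -0.01], 'grasp_force': 0.0, 'grip_width': 0.087}
scene [[-0.43, 0.572, -0.699, 1.299], [0.903, 0.266, -0.338, 0.313], [-0.008, -0.776, -0.63, 0.749], [0.0, 0.0, 0.0, 1.0]] 444.35240473540546
side [[0.984, -0.137, 0.113, 0.411], [-0.177, -0.719, 0.673, -0.809], [-0.01, -0.682, -0.731, 0.883], [0.0, 0.0, 0.0, 1.0]] 372.6734634839297
```

View pics/scene0.png

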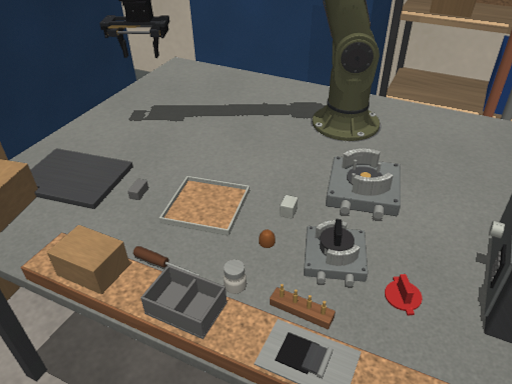

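View pics/side0.png

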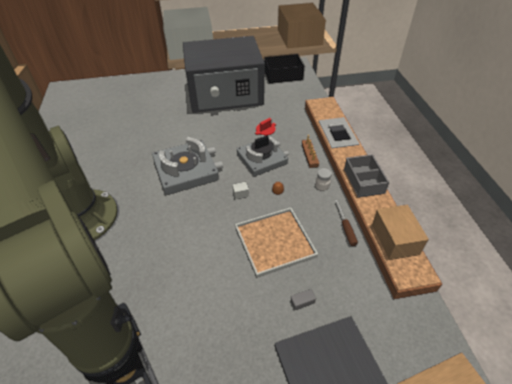

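Scene view: two lock-like units. The larger is at (365,183), with no cover and its button exposed. The smaller is at (337,245), carrying the charcoal fin, and it fits "the smaller one". The red cover at (403,293) is not meant. The cork tray is at (206,204). Next I'll measure and confirm with a crop.

```bash
cat > h.py <<'E'
import numpy as np,cv2
def cloud(d,c):
    v,u=np.mgrid[:d.shape[0],:d.shape[1]]
    P=np.stack([(u-c["cx"])/c["fx"]*d,(v-c["cy"])/c["fy"]*d,d],-1)
    return P@c["T"][:3,:3].T+c["T"][:3,3]
def ray(uv,c,z):
    r=c["T"][:3,:3]@np.array([(uv[0]-c["cx"])/c["fx"],(uv[1]-c["cy"])/c["fy"],1]);o=c["T"][:3,3]
    return o+r*(z-o[2])/r[2]
def rect(P,lo,hi,ctr,rad):
    m=(P[...,2]>lo)&(P[...,2]<hi)&(np.hypot(P[...,0]-ctr[0],P[...,1]-ctr[1])<rad)
    q=P[m][:,:2].astype(np.float32);return (cv2.minAreaRect(q*1000),len(q),P[m].mean(0),m)
E
python3 - <<'E'
import pickle,numpy as np,cv2
from h import *
D=pickle.load(open("d0.pkl","rb"))
for n,lk,tr,bolts in(("scene",(337,245),(206,204),[(321,277),(349,279)]),("side",(262,155),(276,240),[(289,150),(277,140)])):
    p,d,c=D[n];P=cloud(d,c)
    L=ray(lk,c,.04);T=ray(tr,c,.006)
    print(n,"L",L.round(3),"T",T.round(3),"z tray",P[tr[1],tr[0]].round(4))
    print(" lock top",rect(P,.025,.034,L,.1)[:3]); print(" lugs",rect(P,.055,.067,L,.08)[:3]);print(" fin",rect(P,.072,.11,L,.07)[:3])
    print(" tray rim",rect(P,.013,.021,T,.135)[:3])
    hsv=cv2.cvtColor(p,cv2.COLOR_BGR2HSV)
    m=cv2.inRange(hsv,(5,70,80),(22,255,255));k,lab=cv2.connectedComponents(m);mm=lab==lab[tr[1],tr[0]]
    q=np.array([ray((u,v),c,.006)[:2] for v,u in np.argwhere(mm)],np.float32);print(" cork",cv2.minAreaRect(q*1000))
    print(" bolts",[ray(b,c,.018).round(3) for b in bolts])
p=D["scene"][0];q=D["side"][0]
a=cv2.resize(p[200:300,285:385],(400,400),interpolation=3);b=cv2.resize(q[115:185,225:295],(400,400),interpolation=3)
cv2.imwrite("pics/crop.png",np.hstack([a,b]))
E
```

```text
scene L [0.599 0.161 0.04 ] T [ 0.566 -0.2    0.006] z tray [ 0.5661 -0.2     0.0056]
 lock top (((606.4964599609375, 162.05517578125), (155.0576171875, 134.9488525390625), 18.263078689575195), 1473, array([0.61668   , 0.16178099, 0.02949544]))
 lugs (((596.5963745117188, 158.80709838867188), (110.53030395507812, 76.14540100097656), 39.01591110229492), 926, array([0.60366751, 0.16078388, 0.06006185]))
 fin (((598.5426635742188, 159.27561950683594), (50.84356689453125, 14.37325668334961), 18.478946685791016), 165, array([0.60483275, 0.16069886, 0.09023328]))
 tray rim (((566.5564575195312, -198.7604522705078), (186.48196411132812, 183.58580017089844), 10.654500961303711), 530, array([ 0.57611334, -0.19667636,  0.0166249 ]))
 cork ((561.7034912109375, -203.26284790039062), (160.0449981689453, 167.88111877441406), 10.4273099899292)
 bolts [array([0.683, 0.155, 0.018]), array([0.663, 0.21 , 0.018])]
side L [0.592 0.132 0.04 ] T [ 0.57  -0.199  0.006] z tray [ 0.5699 -0.1986  0.0057]
 lock top (((604.9710693359375, 158.4681396484375), (154.12945556640625, 138.54696655273438), 18.422916412353516), 514, array([0.59602375, 0.12752624, 0.03044372]))
 lugs (((595.5533447265625, 155.90475463867188), (112.00504302978516, 76.71068572998047), 36.72574234008789), 298, array([0.59307814, 0.14303246, 0.06158092]))
 fin (((596.6064453125, 154.25746154785156), (48.7775993347168, 16.320539474487305), 17.16831398010254), 120, array([0.59614922, 0.15204582, 0.08827465]))
 tray rim (((566.862060546875, -200.1535186767578), (181.73777770996094, 184.12326049804688), 10.084229469299316), 447, array([ 0.57159221, -0.20694629,  0.01763629]))
 cork ((566.9444580078125, -195.17843627929688), (169.68405151367188, 165.3719024658203), 10.304827690124512)
 bolts [array([0.696, 0.165, 0.018]), array([0.666, 0.227, 0.018])]
```

View pics/crop.png

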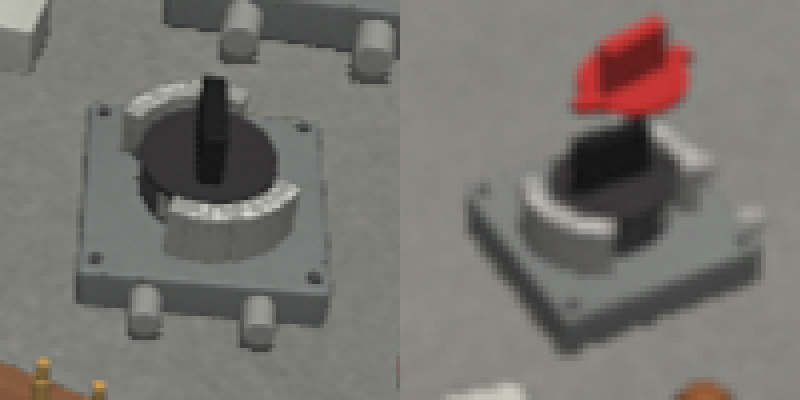

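The crop confirms it: charcoal fin and disc held by the two lugs, with the bolts on the +x face. The fin axis is at about 18.3°, the cover centre is about (0.5975, 0.157) and the tray centre about (0.5665, -0.1995) at 10.3°. All sizes match. I'm setting out above the lock.

{"method": "drive_tool", "body": {"moves": [[[27.8,-25.6,0],[0,0,0],0],[[27.8,-25.6,0],[0,0,0],0],[[27.8,-25.6,0],[0,0,0],0],[[27.8,-25.6,0],[0,0,0],0],[[27.8,-25.6,0],[0,0,0],0],[[27.8,-25.6,0],[0,0,0],0],[[27.8,-25.6,0],[0,0,0],0],[[27.8,-25.6,0],[0,0,0],0],[[27.8,-25.6,0],[0,0,0],0],[[27.8,-25.6,0],[0,0,0],0],[[27.8,-25.6,0],[0,0,0],0],[[27.8,-25.6,0],[0,0,0],0]]}}

```text
time_s: 1.1
tool_pos: [0.4405, -0.185, 0.2443]
tool_rot: [180.0, 0.0, 22.8]
force: [1.0, -0.0, -0.2]
grip_width: 0.087
grasp_force: 0.0
```

{"method": "drive_tool", "body": {"moves": [[[27.8,-25.6,0],[0,0,0],0],[[27.8,-25.6,0],[0,0,0],0],[[27.8,-25.6,0],[0,0,0],0],[[27.8,-25.6,0],[0,0,0],0],[[27.8,-25.6,0],[0,0,0],0],[[27.8,-25.6,0],[0,0,0],0],[[27.8,-25.6,0],[0,0,0],0],[[27.8,-25.6,0],[0,0,0],0],[[27.8,-25.6,0],[0,0,0],0],[[27.8,-25.6,0],[0,0,0],0],[[0,0,0],[0,0,0.0785],0],[[0,0,0],[0,0,0],0]]}}

```text
time_s: 2.1
tool_pos: [0.5969, 0.16, 0.2434]
tool_rot: [-179.9, 0.1, 18.5]
force: [0.4, -1.0, -0.2]
grip_width: 0.087
grasp_force: 0.0
```

Run:
```python
from cell import env
from h import *
import pickle
o=env.get_obs();c=env.get_calibration("wrist");p,d=env.read_camera("wrist");pickle.dump((p,d,c),open("w.pkl","wb"))
cv2.imwrite("pics/w1.png",p);print(o["tool_pos"],o["tool_rot"],o["qpos"],c["T"].round(3))
P=cloud(d,c);L=(.5975,.157)
for lo,hi,r in((.086,.1,.07),(.06,.067,.08),(.026,.034,.11)):
    print(rect(P,lo,hi,L,r)[:3])
```

```text
[0.59688189 0.15999074 0.2433799 ] [-1.79876226e+02  9.80124997e-02  1.84663125e+01] [ 15.36572678  19.02004269 -40.98357717  86.85476361  12.44497673
  78.9064143  -98.01620348] [[ 0.317 -0.913 -0.256  0.667]
 [-0.948 -0.306 -0.083  0.182]
 [-0.002  0.269 -0.963  0.384]
 [ 0.     0.     0.     1.   ]]
(((597.5291748046875, 157.86505126953125), (49.84016418457031, 13.461285591125488), 18.889419555664062), 784, array([0.59855424, 0.15810887, 0.09557942]))
(((597.1796875, 157.65203857421875), (108.21846008300781, 75.04854583740234), 38.426902770996094), 3024, array([0.59976522, 0.15903306, 0.06241448]))
(((603.0873413085938, 159.64573669433594), (145.12657165527344, 134.94305419921875), 18.31913948059082), 7658, array([0.60803474, 0.16144691, 0.03041763]))
```

View pics/w1.png

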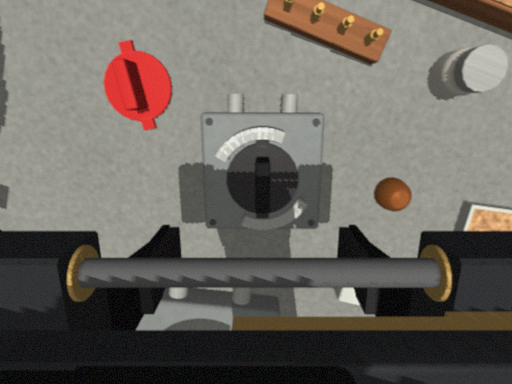

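The wrist view shows the charcoal fin at (263,187), with the lugs and bolts around it. The centre is refined to (0.5975, 0.1578) at 18.5°, and the fin top at about 95 mm is as expected. Descending to the grip.

{"method": "drive_tool", "body": {"moves": [[[0,2.3,25],[0,0,0],0.4],[[0,0,35],[0,0,0],0.4],[[0,0,35],[0,0,0],0.4],[[0,0,30],[0,0,0],0.4],[[0,0,15],[0,0,0],0.4],[[0,0,10],[0,0,0],0.4],[[0,0,5],[0,0,0],0.4],[[0,0,0],[0,0,0],0.4],[[0,0,0],[0,0,0],0.4]], "newtons": 30}}

```text
time_s: 2.9
tool_pos: [0.599, 0.1543, 0.0907]
tool_rot: [180.0, -0.1, 18.3]
force: [0.6, -0.8, -0.2]
grip_width: 0.0525
grasp_force: 0.0
```

{"method": "drive_tool", "body": {"moves": [[[0,0,0],[0,0,0],0.4],[[0,0,0],[0,0,0],0.4]]}}

```text
time_s: 3.07
tool_pos: [0.5991, 0.1549, 0.091]
tool_rot: [180.0, -0.1, 18.3]
force: [0.3, -0.0, 0.8]
grip_width: 0.0524
grasp_force: 0.0
```

{"method": "drive_tool", "body": {"moves": [[[-0.6,-3.2,2.5],[0,0,0],0.4],[[0,0,0],[0,0,0],0.4],[[0,0,0],[0,0,0],0.4]]}}

```text
time_s: 3.32
tool_pos: [0.5964, 0.158, 0.0871]
tool_rot: [-180.0, 0.0, 18.3]
force: [0.4, -0.7, 1.0]
grip_width: 0.0523
grasp_force: 0.0
```

{"method": "drive_tool", "body": {"moves": [[[0.8,0,0],[0,0,0],1],[[0,0,0],[0,0,0],1],[[0,0,0],[0,0,0],1],[[0,0,0],[0,0,0],1],[[0,0,0],[0,0,0],1],[[0,0,0],[0,0,0],1],[[0,0,0],[0,0,0],1],[[0,0,0],[0,0,0],1]], "newtons": 40}}

```text
time_s: 3.98
tool_pos: [0.5973, 0.1578, 0.087]
tool_rot: [-180.0, 0.0, 18.3]
force: [0.6, 0.2, -0.6]
grip_width: 0.0137
grasp_force: 40.0
```

Gripped at 14 mm and centred. Next, press 8.5 mm.

{"method": "drive_tool", "body": {"moves": [[[0,0,3],[0,0,0],1],[[0,0,3],[0,0,0],1],[[0,0,2.5],[0,0,0],1],[[0,0,0],[0,0,0],1],[[0,0,0],[0,0,0],1],[[0,0,0],[0,0,0],1]]}}

```text
time_s: 4.48
tool_pos: [0.5975, 0.1579, 0.0795]
tool_rot: [180.0, -0.0, 18.3]
force: [-2.4, -0.7, 7.5]
grip_width: 0.014
grasp_force: 40.0
```

{"method": "drive_tool", "body": {"moves": [[[0,0,0.8],[0,0,0],1],[[0,0,0],[0,0,0],1],[[0,0,0],[0,0,-0.08],1],[[0,0,0],[0,0,-0.08],1],[[0,0,0],[0,0,-0.08],1],[[0,0,0],[0,0,0],1]]}}

```text
time_s: 4.98
tool_pos: [0.5987, 0.1584, 0.0793]
tool_rot: [179.9, -0.2, 32.2]
force: [-0.1, -0.0, 7.3]
grip_width: 0.0136
grasp_force: 40.0
```

{"method": "drive_tool", "body": {"moves": [[[-0.6,0,1],[0,0,0],1],[[0,0,0],[0,0,-0.08],1],[[0,0,0],[0,0,-0.08],1],[[0,0,0],[0,0,-0.08],1],[[0,0,0],[0,0,-0.08],1],[[0,0,0],[0,0,0],1]]}}

```text
time_s: 5.48
tool_pos: [0.5984, 0.1582, 0.0784]
tool_rot: [179.9, -0.2, 50.6]
force: [-0.4, -0.2, 7.1]
grip_width: 0.0139
grasp_force: 40.0
```

```bash
python3 -c "
from cell import env
o=env.get_obs();print(o['tool_pos'],o['force'],o['wrist_torque'],o['qpos'])"
```

```text
[0.59841107 0.15819509 0.07844907] [-0.36535003 -0.24946768  7.12498553] [-0.02268732  0.11910004  0.05069329] [ 17.79370689  28.78421495 -44.38229524  97.09921172  22.21494176
  63.06224002 -72.66999934]
```

{"method": "drive_tool", "body": {"moves": [[[-0.6,0.6,0],[0,0,-0.1],1],[[0,0,0],[0,0,-0.1],1],[[0,0,0],[0,0,-0.1],1],[[0,0,0],[0,0,-0.1],1],[[0,0,0],[0,0,0],1]]}}

```text
time_s: 5.9
tool_pos: [0.5985, 0.1574, 0.0784]
tool_rot: [179.8, -0.1, 73.5]
force: [1.0, -0.3, 7.5]
grip_width: 0.0137
grasp_force: 40.0
```

{"method": "drive_tool", "body": {"moves": [[[0,0,0],[0,0,-0.1],1],[[0,0,0],[0,0,-0.1],1],[[0,0,0],[0,0,-0.1],1],[[0,0,0],[0,0,-0.1],1],[[0,0,0],[0,0,-0.1],1],[[0,0,0],[0,0,-0.1],1],[[0,0,0],[0,0,0],1],[[0,0,0],[0,0,0],1]]}}

```text
time_s: 6.57
tool_pos: [0.5985, 0.1573, 0.0784]
tool_rot: [179.8, -0.0, 107.7]
force: [-0.3, 0.5, 8.0]
grip_width: 0.0136
grasp_force: 40.0
```

{"method": "drive_tool", "body": {"moves": [[[0,0,-4],[0,0,0],1],[[0,0,-4],[0,0,0],1],[[0,0,-5],[0,0,0],1],[[0,0,-6],[0,0,0],1],[[0,0,0],[0,0,0],1]]}}

```text
time_s: 6.98
tool_pos: [0.597, 0.1566, 0.0963]
tool_rot: [180.0, 0.0, 107.7]
force: [0.2, -0.5, -0.2]
grip_width: 0.0132
grasp_force: 40.0
```

{"method": "drive_tool", "body": {"moves": [[[0,0,-10],[0,0,0],1],[[0,0,-20],[0,0,0],1],[[0,0,-30],[0,0,0],1],[[0,0,-30],[0,0,0],1],[[0,0,0],[0,0,0],1]]}}

```text
time_s: 7.4
tool_pos: [0.5993, 0.1583, 0.1918]
tool_rot: [179.5, 0.0, 107.7]
force: [0.9, 1.8, 0.5]
grip_width: 0.014
grasp_force: 40.0
```

{"method": "drive_tool", "body": {"moves": [[[-15,-6,0],[0,0,0],1],[[-30,-13,0],[0,0,0],1],[[-30,-13,0],[0,0,0],1],[[-30,-13,0],[0,0,0],1],[[-30,-13,0],[0,0,0],1],[[-30,-13,0],[0,0,0],1],[[-30,-13,0],[0,0,0],1],[[-30,-13,0],[0,0,0],1],[[-30,-13,0],[0,0,0],1],[[-30,-13,0],[0,0,0],1],[[-30,-13,0],[0,0,0],1],[[-16,-4,0],[0,0,0],1]]}}

```text
time_s: 8.4
tool_pos: [0.5621, -0.207, 0.185]
tool_rot: [-179.8, 0.1, 107.3]
force: [0.4, -0.8, -2.3]
grip_width: 0.0138
grasp_force: 40.0
```

{"method": "drive_tool", "body": {"moves": [[[0,0,0],[0,0,0],1],[[0,0,0],[0,0,0],1]]}}

```text
time_s: 8.57
tool_pos: [0.5638, -0.2015, 0.1853]
tool_rot: [-180.0, -0.1, 107.6]
force: [-0.2, 1.4, -1.4]
grip_width: 0.0137
grasp_force: 40.0
```

Run:
```python
from cell import env
from h import *
D=[]
for n in("wrist","scene"):
    o=env.get_obs();c=env.get_calibration(n);p,d=env.read_camera(n);D.append(cv2.resize(p,(400,300)))
    P=cloud(d,c)
    if n=="scene":
        t=o["tool_pos"];m=(np.hypot(P[...,0]-t[0],P[...,1]-t[1])<.055)&(P[...,2]>.12)&(P[...,2]<t[2]-.02);print(P[m].min(0),P[m].max(0),m.sum())
        L=(.5975,.1578);print("button",P[(np.hypot(P[...,0]-L[0],P[...,1]-L[1])<.011)].round(3)[::8])
cv2.imwrite("pics/t.png",np.hstack(D));print(o["tool_pos"],o["tool_rot"],o["qpos"])
```

```text
[ 0.52901315 -0.24687389  0.14965234] [ 0.60346874 -0.15153704  0.16549861] 377
button [[0.589 0.151 0.037]
 [0.59  0.156 0.036]
 [0.595 0.156 0.037]
 [0.6   0.152 0.037]
 [0.603 0.149 0.035]
 [0.597 0.166 0.037]
 [0.602 0.165 0.038]
 [0.604 0.165 0.037]]
[ 0.56411596 -0.19962363  0.18551899] [ 1.79987932e+02 -1.01527801e-01  1.07732821e+02] [ 62.915224    23.92842242 -57.66329038  93.68821178  20.77975133
  74.04244585  19.38684128]
```

View pics/t.png

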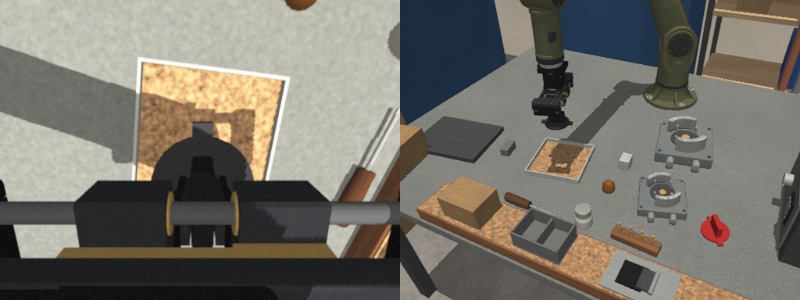

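The wrist view shows the cover held level over the cork at about (200,160). In the scene view the lock is open with the brass button visible at (662,183). Lowering into the tray.

{"method": "drive_tool", "body": {"moves": [[[0,2,15],[0,0,0],1],[[0,0,25],[0,0,0],1],[[0,0,25],[0,0,0],1],[[0,0,25],[0,0,0],1],[[0,0,20],[0,0,0],1],[[0,0,12],[0,0,0],1],[[0,0,8],[0,0,0],1],[[0,0,4],[0,0,0],1],[[0,0,0],[0,0,0],1],[[0,0,0],[0,0,0],1]]}}

```text
time_s: 9.5
tool_pos: [0.5667, -0.2005, 0.0526]
tool_rot: [179.9, 0.1, 107.7]
force: [0.3, 0.2, 0.3]
grip_width: 0.0135
grasp_force: 40.0
```

{"method": "drive_tool", "body": {"moves": [[[0,0,4],[0,0,0],1],[[0,0,3],[0,0,0],1],[[0,0,2],[0,0,0],1],[[0,0,1],[0,0,0],1],[[0,0,1],[0,0,0],1],[[0,0,0],[0,0,0],1],[[0,0,0],[0,0,0],1]]}}

```text
time_s: 10.08
tool_pos: [0.5659, -0.2007, 0.0408]
tool_rot: [-180.0, 0.0, 107.7]
force: [-0.2, 0.1, -1.7]
grip_width: 0.0138
grasp_force: 40.0
```

{"method": "drive_tool", "body": {"moves": [[[0,0,0.7],[0,0,0],1],[[0,0,0.6],[0,0,0],1],[[0,0,0],[0,0,0],1],[[0,0,0],[0,0,0],1]]}}

```text
time_s: 10.42
tool_pos: [0.5661, -0.2007, 0.0397]
tool_rot: [180.0, 0.0, 107.7]
force: [-0.9, -0.2, 1.6]
grip_width: 0.0136
grasp_force: 40.0
```

{"method": "drive_tool", "body": {"moves": [[[0,0,0.6],[0,0,0],1],[[0,0,0],[0,0,0],1],[[0,0,0],[0,0,0],1]]}}

```text
time_s: 10.67
tool_pos: [0.5661, -0.2007, 0.0397]
tool_rot: [-180.0, 0.0, 107.7]
force: [-2.9, 0.9, 6.0]
grip_width: 0.0137
grasp_force: 40.0
```

Contact is firm: 6 N and z has stopped changing. Releasing, then lifting.

{"method": "drive_tool", "body": {"moves": [[[0,0,-0.4],[0,0,0],0.9],[[0,0,0],[0,0,0],0.7],[[0,0,0],[0,0,0],0.55],[[0,0,0],[0,0,0],0.55],[[0,0,0],[0,0,0],0.55]]}}

```text
time_s: 11.08
tool_pos: [0.5659, -0.2007, 0.039]
tool_rot: [-180.0, -0.0, 107.7]
force: [-0.4, 1.5, 0.5]
grip_width: 0.0325
grasp_force: 0.0
```

{"method": "drive_tool", "body": {"moves": [[[0,0,-6],[0,0,0],0.55],[[0,0,-12],[0,0,0],0.55],[[0,0,-25],[0,0,0],0.55],[[0,0,-30],[0,0,0],0.55],[[0,0,-30],[0,0,0],0.55],[[0,0,-30],[0,0,0],0.55],[[0,0,0],[0,0,0],0.55]]}}

```text
time_s: 11.67
tool_pos: [0.5698, -0.2007, 0.1798]
tool_rot: [179.5, 0.4, 107.7]
force: [1.5, 0.4, 1.1]
grip_width: 0.0392
grasp_force: 0.0
```

Run:
```python
from cell import env
from h import *
c=env.get_calibration("side");p,d=env.read_camera("side");P=cloud(d,c);T=(.566,-.2)
c2=env.get_calibration("scene");p2,d2=env.read_camera("scene");P2=cloud(d2,c2)
for Q in(P,P2):
    print("fin",rect(Q,.03,.06,T,.07)[:3])
    L=(.5975,.1578);b=cv2.inRange(cv2.cvtColor(p2 if Q is P2 else p,cv2.COLOR_BGR2HSV),(8,90,90),(30,255,255))>0
    m=b&(np.hypot(Q[...,0]-L[0],Q[...,1]-L[1])<.03);print("button",Q[m].mean(0),(Q[m].min(0)+Q[m].max(0))/2,m.sum())
cv2.imwrite("pics/r.png",np.hstack([cv2.resize(p2[150:310,130:410],(480,300)),cv2.resize(p[190:290,220:330],(310,300))]))
```

```text
fin (((566.9661254882812, -203.99411010742188), (14.777717590332031, 47.70652770996094), 18.8359317779541), 117, array([ 0.56599597, -0.20678235,  0.04508457]))
button [0.59354746 0.16114857 0.03900548] [0.59394268 0.16277558 0.03827616] 9
fin (((567.4502563476562, -199.67721557617188), (18.273334503173828, 49.71100616455078), 20.4378662109375), 169, array([ 0.57001308, -0.19801042,  0.04185735]))
button [0.59744663 0.15793128 0.03721182] [0.59705188 0.15736019 0.03729831] 51
```

View pics/r.png

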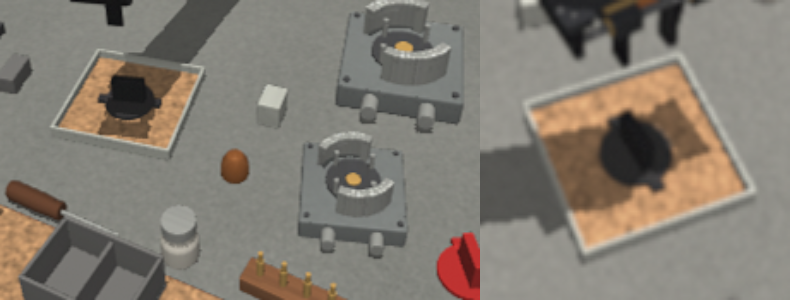

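The cover sits flat and fin up in the tray (crop (128,95)), and the brass button is exposed at (353,180). Going back to it with the fingers shut.

{"method": "drive_tool", "body": {"moves": [[[15,6,0],[0,0,0],1],[[30,12.5,0],[0,0,0],1],[[30,12.5,0],[0,0,0],1],[[30,12.5,0],[0,0,0],1],[[30,12.5,0],[0,0,0],1],[[30,12.5,0],[0,0,0],1],[[30,12.5,0],[0,0,0],1],[[30,12.5,0],[0,0,0],1],[[30,12.5,0],[0,0,0],1],[[30,12.5,0],[0,0,0],1],[[30,12.5,0],[0,0,0],1],[[17,7,0],[0,0,0],1]], "newtons": 20}}

```text
time_s: 12.77
tool_pos: [0.5941, 0.1637, 0.1711]
tool_rot: [-179.9, -0.2, 108.0]
force: [-0.3, 0.1, 0.6]
grip_width: 0.0003
grasp_force: 0.0
```

{"method": "drive_tool", "body": {"moves": [[[0,0,0],[0,0,0],1],[[0,0,0],[0,0,0],1],[[0,0,0],[0,0,0],1]]}}

```text
time_s: 13.02
tool_pos: [0.5958, 0.1572, 0.1711]
tool_rot: [-179.9, 0.0, 107.7]
force: [0.5, -0.5, -0.1]
grip_width: 0.0005
grasp_force: 0.0
```

Descend to about 7 mm above the button (TCP about 67 mm), then check.

{"method": "drive_tool", "body": {"moves": [[[0,1.5,20],[0,0,0],1],[[0,0,30],[0,0,0],1],[[0,0,25],[0,0,0],1],[[0,0,15],[0,0,0],1],[[0,0,8],[0,0,0],1],[[0,0,4],[0,0,0],1],[[0,0,0],[0,0,0],1],[[0,0,0],[0,0,0],1]]}}

```text
time_s: 13.68
tool_pos: [0.5988, 0.1582, 0.0713]
tool_rot: [179.9, 0.0, 107.7]
force: [0.6, 0.8, 0.9]
grip_width: 0.0004
grasp_force: 0.0
```

{"method": "drive_tool", "body": {"moves": [[[0,-1,5],[0,0,0],1],[[0,0,4],[0,0,0],1],[[0,0,2],[0,0,0],1],[[0,0,2],[0,0,0],1],[[0,0,2],[0,0,0],1],[[0,0,0],[0,0,0],1],[[0,0,0],[0,0,0],1]]}}

```text
time_s: 14.27
tool_pos: [0.5974, 0.1578, 0.0556]
tool_rot: [180.0, 0.0, 107.7]
force: [0.0, -0.9, 3.5]
grip_width: 0.0004
grasp_force: 1.9
```

{"method": "drive_tool", "body": {"moves": [[[0,0,1],[0,0,0],1],[[0,0,0.5],[0,0,0],1],[[0,0,0],[0,0,0],1],[[0,0,0],[0,0,0],1]]}}

```text
time_s: 14.6
tool_pos: [0.5975, 0.1578, 0.0554]
tool_rot: [180.0, 0.1, 107.7]
force: [-2.7, -1.6, 11.7]
grip_width: 0.0006
grasp_force: 5.9
```

Hard stop reached: 11.7 N with no further travel. Releasing and lifting.

{"method": "drive_tool", "body": {"moves": [[[0,0,-3],[0,0,0],1],[[0,0,-5],[0,0,0],1],[[0,0,-8],[0,0,0],1],[[0,0,-20],[0,0,0],1],[[0,0,-30],[0,0,0],1],[[0,0,-35],[0,0,0],1],[[0,0,-30],[0,0,0],1],[[0,0,-20],[0,0,0],1],[[-15,0,0],[0,0,0],1],[[0,0,0],[0,0,0],1],[[0,0,0],[0,0,0],1]]}}

```text
time_s: 15.52
tool_pos: [0.6016, 0.1416, 0.2035]
tool_rot: [-179.9, 0.0, 107.5]
force: [-0.2, -0.6, -0.3]
grip_width: 0.0005
grasp_force: 0.0
```

Run:
```python
from cell import env
from h import *
c=env.get_calibration("scene");p,d=env.read_camera("scene");P=cloud(d,c)
L=(.5975,.1578);b=cv2.inRange(cv2.cvtColor(p,cv2.COLOR_BGR2HSV),(8,90,90),(30,255,255))>0
m=b&(np.hypot(P[...,0]-L[0],P[...,1]-L[1])<.03);print("button",P[m].mean(0),m.sum())
print("cover",rect(P,.03,.06,(.566,-.2),.07)[:3]);print(env.get_obs()["force"])
cv2.imwrite("pics/f.png",p)
```

```text
button [0.60092258 0.15688966 0.09615642] 58
cover (((566.7244262695312, -199.79275512695312), (19.036218643188477, 49.724884033203125), 18.153732299804688), 167, array([ 0.57019954, -0.1981883 ,  0.04214003]))
[0.57600922 0.19917307 0.09592622]
```

View pics/f.png

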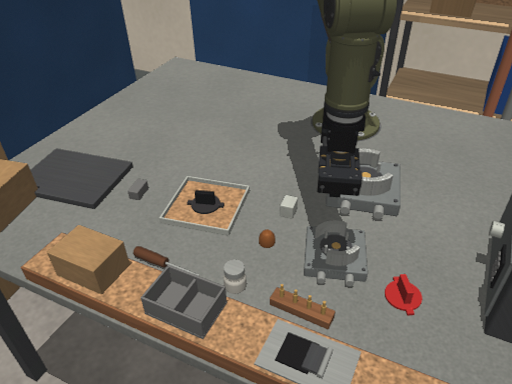

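The cover is flat in the tray at (206,203) and the lock is open at (337,245), with the button in the arm's shadow. The bystanders are unmoved. I'll check the button height and hand in if it's up.

Run:
```python
from cell import env
from h import *
z=[]
for n in("scene","side"):
    c=env.get_calibration(n);p,d=env.read_camera(n);P=cloud(d,c)
    m=(np.hypot(P[...,0]-.5975,P[...,1]-.1578)<.008)&(P[...,2]<.06);z.append(np.median(P[m][:,2]) if m.any() else np.nan)
print(z)
if np.nanmax(z)>.0355: print(env.sign_off())
```

```text
[np.float64(0.03738244340088104), np.float64(0.039441077336629826)]
the job is handed in; nothing more can be done
None
```

I unlocked the cover and set it flat and fin up in the cork tray, then pressed the reset button to its stop; it came back up, nothing else appeared moved, and the job was handed in at about 16 s.

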